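# Take a press-and-turn safety cap off a bottle

## Robot

A 6-joint arm with a two-finger parallel gripper is mounted at the origin on the work surface. World frame = base frame: x ahead of the robot, y to its left, z up, the work surface at z = 0. Lengths are in m, angles in rad, forces in N, time in s.
With the tool pointing down it reaches from about 0.25 to 0.725 m from the base axis. Payload 4 kg.
Tool frame: the origin (TCP) lies on the centre line of the jaws, within the pads' length; the fingertips stand ahead of it and the grasp point (between the pads) lies 11 mm behind it (bot.tip_extent is the z of the fingertips in the tool frame, in m); z points along the fingers, y is the direction in which the jaws open and shut (so a half turn about z gives the same grasp; the last joint's range is limited). The gripper opens to 85 mm and grips with 20 to 120 N. Pads are 22 mm wide; open, the fingers measure 114 mm over their backs; the gripper's body (76 mm by 85 mm) begins 54 mm behind the grasp point. The pads swing forward as they close: fully open they stand 13 mm farther back than shut.
Start: joints at [1.231, 0.241, 0.005, 1.335, 0, 1.571], TCP at [0.167, 0.471, 0.239] pointing down, gripper open.
Joint ranges: [-2.72, 2.72], [-1.05, 1.87], [-1.09, 1.28], [-1.99, 2.15], [-1.42, 1.44], [-3.14, 3.14]. Speed limits (rad/s): [2.79, 2.79, 3.14, 3.14, 3.14, 3.14].

## Interface

Orientations are given as a unit quaternion [x, y, z, w].
In Python, from workcell import bot gives the robot as it stands.
- The arm moves only by the shell command python3 -m jog 'ROWS'. ROWS is JSON, a list that holds one entry, the list of rows, each a list of 7 numbers: the shift along the world's x, y, z in m, then the turn, a rotation vector about the world's x, y, z in degrees, then the closure in counts, from 0 (fully open) to 255 (shut). In form: [[[tx, ty, tz, ax, ay, az, fingers], ...]]. A call has 1 to 10 rows; each row is the pose to reach, as a shift and turn from the pose commanded when the call began; what a row does not reach only later rows make up. A row lasts 1/12 s, in which the tool goes at most 41.7 mm and 7.16 degrees, less where a joint would pass 70% of its speed; a pose out of reach is approached as far as the arm can. A call with a gripper value outside its range is refused whole. The fingers move at their own pace and stop on an object; the grip force is fixed at half the most. Time passes only in rows, so rows that repeat a pose let the fingers close. It gives the time, the measured TCP pose, the force and the opening at its end, in the units of the state.
- bot.get_obs(): the state, without advancing time (a new reading comes with each control period).
- bot.camera(name): name is "scene" or "side" or "wrist"; returns the picture (384x512x3 uint8, blue, green, red); there is no depth.
- bot.camera_model(name): a dict with "K" (3x3 intrinsics, pixels), "k1" (the pictures are not rectified: a ray, as slopes to the right and down, at radius r is drawn at 1 + k1 r^2 times it, then the intrinsics apply), "T" (4x4, takes a point from camera to world coordinates). Camera axes: x right, y down, z forward; pixel columns grow to the right and rows downward; lengths in m; the calibration is good to about 2 mm. A picture is of the moment at which its call begins: read the wrist's pose just before it. camera_model takes no time and is no camera call; for the wrist camera it gives the pose at the moment of the call.
- bot.job_done(): hands the job in, once; it reports no verdict.
The state is a dict: "clock": time; "joint_pos": joint angles; "joint_vel": joint speeds; "tau": joint torques, N m; "eef_pos": TCP position; "tool_rot": TCP orientation; "ft_force": force on the tool from outside, world axes, zero at the start; "ft_torque": the same for the moment, N m; "grip_width": finger opening in m.
Only numpy, scipy, OpenCV 4.12 (cv2) and the standard library are available. Lean on these libraries where they do the work, as an engineer would, in place of code of your own. Each camera call takes 0.05 s, during which the arm holds its last target. There are 200 camera calls.

## Task

The bottle held in the warmer is closed with a press-and-turn safety cap: press the cap down against its spring, keep it down while you turn it anticlockwise (seen from above) until you feel it come up against its stop, without forcing it, and lift it off. Then gently stand the cap right way up on the floor of the empty white tray, letting go only once it rests there, and leave everything else where it is.

Things in the scene. Friction and masses are not known exactly. Their poses are not given: they have to be found in the camera images.
- cap: White plastic safety cap, an upright twelve-sided drum 49 mm across its flats (13 mm wide, one faces its +x), 32 mm high, closed top, open below, 40 g. Origin on its axis at its lower rim, z up through the closed top. Sits on the neck of the bottle in the warmer, with about 1.5 mm sideways play; 14 mm free between its rim and the bottle's shoulder. Two lugs inside hook under a ledge on the neck.
- cap_top (a point): Centre of the cap's top. To free the cap: press down 3.5 to 7 mm (at 7 it meets the solid neck), turn it anticlockwise seen from above, still pressed, up to a springy stop less than a quarter turn on (where is not visible), then lift straight up. At the stop, and up to 3 degrees short of it, the lugs come out. Turned unpressed, they meet a tooth.
- mouth (a point): Centre of the rim of the bottle's neck (hidden under the cap), on the bottle's axis, z up. The closed cap's lower rim lies 21 mm below this point, its top 11 mm above; the bottle's conical shoulder ends 35 mm below it.
- bottle: Round bottle of milky polypropylene, 62 mm wide, held fast and upright in the round turquoise warmer (124 mm wide, 95 mm high, toggle switch on its side). Origin at the centre of its underside, 147 mm below the mouth. Its yaw does not tell where the stop lies. Cap and bottle give way (failure) if they push on each other with over 40 N in all: pressing, turning on against the stop, pulling while locked.
- seat (a joint): How far the cap has pressed down the spring seat in the neck, m: 0 with the cap at rest or off, 0.007 when the cap meets the solid neck. The spring pushes up with 4 N at 0 and 1 N more per mm. Turning under the press rubs with less than 0.1 N m; the stop then resists with 0.09 N m more per degree that the cap turns: 0.15 N m is a clear sign of it, 0.25 N m is too much.
- tray: The empty white plastic tray, fixed, 170 x 170 mm, 40 mm high, walls and floor 4 mm thick, open on top. Origin at the centre of its underside, z up, x and y along its sides; its floor's top lies 4 mm above the origin.
- teat_tray: Another white tray of the same size, fixed, with eight silicone teats standing in it (46 mm high over all). Not to be used. Origin at the centre of its underside.
- acrylic_cup: Bystander: clear open cup, 68 mm wide at the rim, 85 mm high. Origin at the centre of its underside.
- empty_bottle: Bystander: empty bottle without cap, 60 mm wide, 135 mm high. Origin at the centre of its underside.
- sieve: Bystander: small steel sieve, bowl 70 mm wide, 30 mm high, with a handle along its own +x to 135 mm from the origin. Origin under the centre of the bowl.
- screw_ring: Bystander: white ring, 50 mm wide, 16 mm high, lying flat. Origin at the centre of its underside.
- spoon: Bystander: spoon 150 mm long, lying on the surface.

How it is judged:
On the way, in this order (a step that is already met when the one before it is completed fails the run):
1. the cap is pressed down at least 3 mm while it is still on the bottle (value of joint seat above 0.003 m and horizontal distance between cap and mouth below 0.006 m), for 0.1 s.
2. the cap is lifted clear of the neck (its rim above the mouth) (z of cap in the frame of mouth above 0.005 m), for 0.1 s.
3. the cap rests on the floor of the empty tray, right way up, while the fingers still hold it (z of cap in the frame of tray below 0.0075 m and x of cap in the frame of tray between -0.06 and 0.06 m and y of cap in the frame of tray between -0.06 and 0.06 m and angle between cap's own z axis and vertical below 0.15 rad and contact force between the fingers and cap above 1 N), for 0.05 s.
At the end, for the whole second after the job is handed in: The cap stands flat on the floor of the empty tray (rim within 3.5 mm of the floor, tilt under 0.08 rad), right way up and at rest, wholly within the tray's walls (its axis within 60 mm of the tray's centre along both sides) (z of cap in the frame of tray between 0.001 and 0.0075 m and x of cap in the frame of tray between -0.06 and 0.06 m and y of cap in the frame of tray between -0.06 and 0.06 m and angle between cap's own z axis and vertical below 0.08 rad and linear speed of cap below 0.02 m/s); the robot touches nothing.
It fails at once if the cap and the bottle push on each other with more than 40 N (forced) (contact force between cap and bottle above 40 N).
It fails at once if the cap is pushed onto the tray with more than 40 N (contact force between cap and tray above 40 N).
It fails at once if a bystander is moved by more than 20 mm (distance of any of acrylic_cup, empty_bottle, sieve, screw_ring, spoon from where it was at the start of the episode above 0.02 m).
It also fails if it takes over 72 s, if anything falls off the work surface, if the arm or the gripper's body presses on something with over 40 N, if the wrist force passes 120 N, or if a joint passes its speed limit or range.

## Working session

There is one attempt and no reset: what is moved stays moved. The work goes in short steps, Python scripts to look and compute and a shell command to move; the robot and the scene stay as the last step left them, time stands still between calls to the robot, and variables do not carry over. Pictures are saved under pics/ and viewed, about 8 in all and at most 12, crops included, and the job is handed in when it is done.

```bash
ls; mkdir -p pics; python3 - <<'E'
from workcell import bot
import cv2,numpy as np
o=bot.get_obs();print({k:np.round(v,3) for k,v in o.items()},bot.tip_extent)
for n in("scene","side","wrist"):
    m=bot.camera_model(n);print(n,np.round(m["K"],1).tolist(),m["k1"],np.round(m["T"],3).tolist())
    cv2.imwrite(f"pics/{n}0.png",bot.camera(n))
E
```

```text
pics
{'clock': np.float64(0.0), 'joint_pos': array([1.231, 0.241, 0.004, 1.335, 0.   , 1.571]), 'joint_vel': array([ 0.001,  0.001, -0.   ,  0.   , -0.001, -0.   ]), 'tau': array([ 1.0000e-03, -3.7232e+01,  2.5241e+01,  1.7000e-02,  0.0000e+00,
       -0.0000e+00]), 'eef_pos': array([0.166, 0.471, 0.238]), 'tool_rot': array([ 0.169,  0.986, -0.001, -0.   ]), 'ft_force': array([0.758, 0.071, 0.277]), 'ft_torque': array([0.009, 0.003, 0.031]), 'grip_width': np.float64(0.086)} 0.008
scene [[442.5, 0.0, 250.4], [0.0, 442.5, 189.2], [0.0, 0.0, 1.0]] -0.13988225469270177 [[0.766, 0.412, -0.494, 1.051], [0.643, -0.512, 0.569, -0.576], [-0.019, -0.754, -0.657, 0.813], [0.0, 0.0, 0.0, 1.0]]
side [[365.9, 0.0, 260.7], [0.0, 365.9, 195.7], [0.0, 0.0, 1.0]] -0.03667658173670411 [[-0.884, -0.234, 0.405, 0.266], [-0.467, 0.396, -0.791, 0.549], [0.025, -0.888, -0.459, 0.471], [0.0, 0.0, 0.0, 1.0]]
wrist [[298.8, 0.0, 255.0], [0.0, 298.8, 189.8], [0.0, 0.0, 1.0]] 0.00173000561072427 [[0.334, 0.896, 0.294, 0.091], [0.943, -0.316, -0.106, 0.498], [-0.002, 0.312, -0.95, 0.373], [0.0, 0.0, 0.0, 1.0]]
```

View pics/scene0.png

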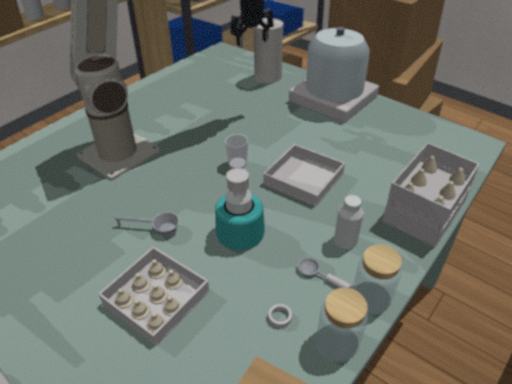

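View pics/side0.png

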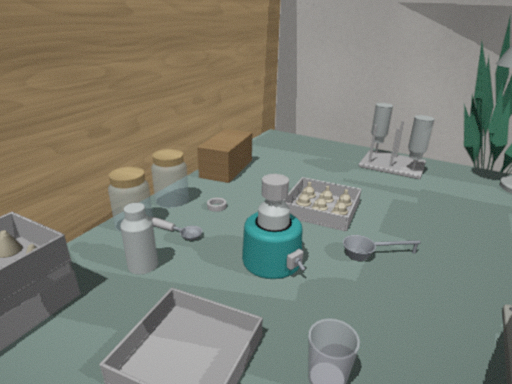

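The scene view shows the capped bottle in the turquoise warmer, with the cap near (237,178), and the empty tray near (304,174). In the side view the cap is near (275,188) and the empty tray is near (190,345). Next I'll enlarge the caps and the tray to get pixel positions.

```bash
cat > h.py <<'E'
import numpy as np,cv2
from workcell import bot
def ray(n,u,v,m=None):
    m=m or bot.camera_model(n);K=m["K"];T=np.array(m["T"])
    d=np.array([(u-K[0][2])/K[0][0],(v-K[1][2])/K[1][1]]);s=d.copy()
    for _ in range(20): s=d/(1+m["k1"]*(s@s))
    r=T[:3,:3]@np.r_[s,1];return T[:3,3],r/np.linalg.norm(r)
def plane(n,u,v,z,m=None):
    o,r=ray(n,u,v,m);return o+r*(z-o[2])/r[2]
def tri(*rs):
    A=sum(np.eye(3)-np.outer(r,r) for o,r in rs);b=sum((np.eye(3)-np.outer(r,r))@o for o,r in rs)
    p=np.linalg.solve(A,b);return p,[np.linalg.norm(np.cross(p-o,r)) for o,r in rs]
def proj(n,p,m=None):
    m=m or bot.camera_model(n);T=np.array(m["T"]);c=T[:3,:3].T@(np.array(p)-T[:3,3]);s=c[:2]/c[2]
    s=s*(1+m["k1"]*(s@s));return np.array([m["K"][0][0]*s[0]+m["K"][0][2],m["K"][1][1]*s[1]+m["K"][1][2]])
E
python3 - <<'E'
import cv2,numpy as np
a=cv2.imread('pics/scene0.png');b=cv2.imread('pics/side0.png')
def c(i,x,y,w,h,s): return cv2.resize(i[y:y+h,x:x+w],(w*s,h*s),interpolation=cv2.INTER_CUBIC)
# top: caps 8x (50x37) ; bottom: trays
t=np.hstack([c(a,215,160,50,37,8),c(b,250,165,50,37,8)])
d=np.hstack([c(a,255,140,100,74,4),cv2.resize(b[280:384,100:280],(400,231),interpolation=cv2.INTER_CUBIC)[:296].copy() if 0 else cv2.copyMakeBorder(cv2.resize(b[280:384,100:280],(400,231)),0,65,0,0,0)])
cv2.imwrite('pics/c1.png',np.vstack([t,d]))
E
```

```text
(no output)
```

View pics/c1.png

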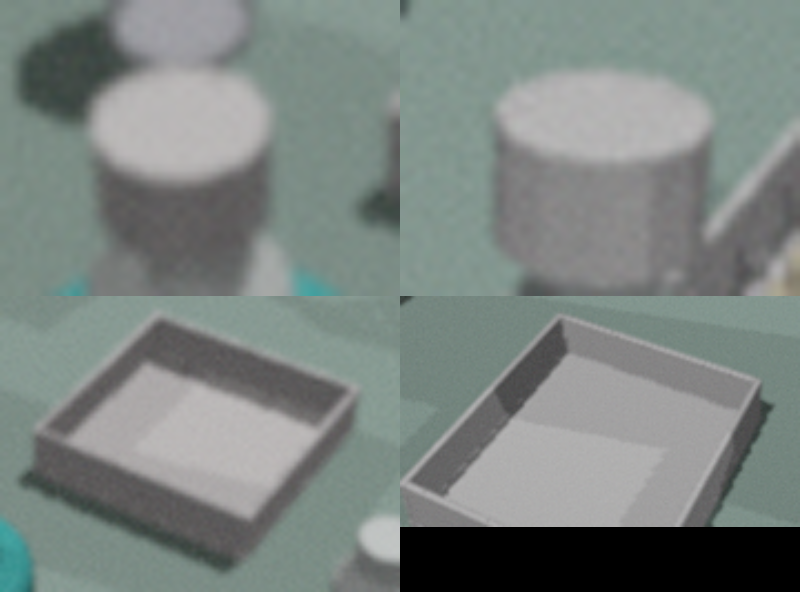

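The crop shows the cap-top centre at about scene (237.1,175.1) and side (275.1,179.1). The rim corners of the empty tray in the scene view are about (294.6,144.6), (344.6,163.1), (317,196) and (264.1,173.1).

```bash
python3 - <<'E'
from h import *
p,e=tri(ray("scene",237.1,175.1),ray("side",275.1,179.1));print("captop",p.round(4),np.round(e,4))
c=np.array([plane("scene",u,v,.04) for u,v in[(294.6,144.6),(344.6,163.1),(317,196),(264.1,173.1)]])
print(c.round(3),c.mean(0).round(3),[np.linalg.norm(c[i]-c[i-1]).round(3) for i in range(4)])
print("side",[plane("side",(u+.5)/(400/180)-.5+100,(v+.5)/(231/104)-.5+280,.04).round(3) for u,v in[(162,22),(360,86),(5,190)]])
a=c[0]-c[3];print(np.degrees(np.arctan2(a[1],a[0])))
for w,l in[((190,130,90),"x")]:pass
# others, rough ground positions
for n,u,v,z in[("cup",237,168,0),("cuprim",236,142,.085),("empty",349,205,.135),("jar",380,262,.1),("sieve",165,222,.03),("warmerrim",240,207,.095)]:print(n,plane("scene",u,v,z).round(3))
E
```

```text
captop [ 0.5252 -0.0148  0.1863] [0.0002 0.0002]
[[0.442 0.334 0.04 ]
 [0.606 0.349 0.04 ]
 [0.623 0.182 0.04 ]
 [0.455 0.17  0.04 ]] [0.532 0.259 0.04 ] [np.float64(0.164), np.float64(0.165), np.float64(0.168), np.float64(0.168)]
side [array([0.612, 0.191, 0.04 ]), array([0.45 , 0.174, 0.04 ]), array([0.598, 0.356, 0.04 ])]
94.7241212919486
cup [0.347 0.177 0.   ]
cuprim [0.339 0.187 0.085]
empty [0.748 0.109 0.135]
jar [0.873 0.034 0.1  ]
sieve [ 0.375 -0.128  0.03 ]
warmerrim [ 0.533 -0.018  0.095]
```

```bash
R='[0.36,-0.486,0.06,0,0,0,0]'; true; python3 -m jog '[[[0.36,-0.486,0.06,0,0,0,0],[0.36,-0.486,0.06,0,0,0,0],[0.36,-0.486,0.06,0,0,0,0],[0.36,-0.486,0.06,0,0,0,0],[0.36,-0.486,0.06,0,0,0,0],[0.36,-0.486,0.06,0,0,0,0],[0.36,-0.486,0.06,0,0,0,0],[0.36,-0.486,0.06,0,0,0,0],[0.36,-0.486,0.06,0,0,0,0],[0.36,-0.486,0.06,0,0,0,0]]]'; python3 -c "
from workcell import bot;print(bot.get_obs()['joint_pos'].round(3))"
```

```text
clock: 0.98
eef_pos: [0.4141, 0.1363, 0.2806]
tool_rot: [0.169, 0.986, 0.0, 0.0]
ft_force: [1.0, 0.6, 0.1]
grip_width: 0.0853
[ 0.318  0.098 -0.061  1.412  0.     0.658]
```

```bash
python3 -m jog '[[[0.111,-0.151,0.02,0,0,0,0],[0.111,-0.151,0.02,0,0,0,0],[0.111,-0.151,0.02,0,0,0,0],[0.111,-0.151,0.02,0,0,0,0],[0.111,-0.151,0.02,0,0,0,0],[0.111,-0.151,0.02,0,0,0,0],[0.111,-0.151,0.02,0,0,0,0],[0.111,-0.151,0.02,0,0,0,0]]]'; python3 - <<'E'
from h import *
m=bot.camera_model("wrist");im=bot.camera("wrist");cv2.imwrite("pics/w1.png",im)
o=bot.get_obs();print(o['joint_pos'].round(3),o['eef_pos'].round(4),o['tool_rot'].round(4))
import pickle;pickle.dump((im,m,o),open("w1.pkl","wb"))
p=proj("wrist",[.525,-.015,.186],m);print(p)
u,v=p.astype(int);x,y=max(u-50,0),max(v-37,0)
crop=cv2.resize(im[y:y+75,x:x+100],None,fx=6,fy=6,interpolation=cv2.INTER_CUBIC);print(x,y)
cv2.imwrite("pics/w1c.png",crop)
E
```

```text
clock: 1.65
eef_pos: [0.5238, -0.0124, 0.2999]
tool_rot: [0.169, 0.986, 0.0, -0.001]
ft_force: [-0.4, 0.4, 0.3]
grip_width: 0.0857
[-0.023  0.274  0.205  1.504  0.     0.316] [ 0.5237 -0.012   0.3001] [ 1.686e-01  9.857e-01  1.000e-04 -6.000e-04]
[252.82080829 190.42423145]
202 153
```

View pics/w1c.png

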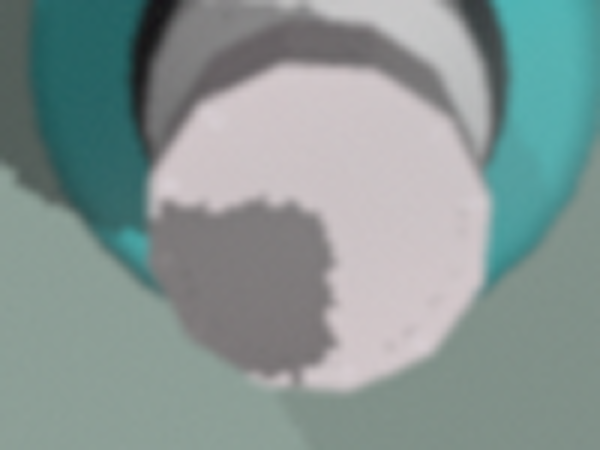

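The wrist crop shows the cap's twelve-sided top outlined against the warmer, with corners at about (282,64), (377,68), (455,117), (491,200), (437,352), (350,391), (188,335) and (200,105), and the gripper's shadow across it.

```bash
python3 - <<'E'
from h import *
import pickle;from scipy.optimize import least_squares
im,m,o=pickle.load(open("w1.pkl","rb"))
C=np.array([(282,64),(377,68),(455,117),(491,200),(437,352),(350,391),(188,335),(200,105)])
P=np.array([plane("wrist",(u+.5)/6-.5+202,(v+.5)/6-.5+153,.1863,m)[:2] for u,v in C])
a,b=np.linalg.lstsq(np.c_[2*P,np.ones(8)],(P**2).sum(1),rcond=None)[0][:2],0
d=P-a;print("centre",a.round(4),"R mm",(np.hypot(*d.T)*1e3).round(1),"expect",24.5/np.cos(np.pi/12))
an=np.degrees(np.arctan2(d[:,1],d[:,0]));print(an.round(1),"corner mod 30",(an%30).round(1))
from scipy.spatial.transform import Rotation as R
y=R.from_quat(o['tool_rot']).as_matrix()[:,1];print("jaw dir",np.degrees(np.arctan2(y[1],y[0])))
# mean via 3-view triangulation
u,v=proj("wrist",np.r_[a,.1863],m)
print(tri(ray("scene",237.1,175.1),ray("side",275.1,179.1),ray("wrist",u,v,m)))
E
```

```text
centre [ 0.5262 -0.0134] R mm [25.6 25.7 25.8 25.2 25.7 25.7 25.5 25.6] expect 25.364266420047034
[ 172.8  142.3  112.4   81.5   23.1   -9.5  -70.  -157.4] corner mod 30 [22.8 22.3 22.4 21.5 23.1 20.5 20.  22.6]
jaw dir 70.58447889065503
(array([ 0.52541434, -0.01412283,  0.18644791]), [np.float64(0.0005282613174595629), np.float64(0.0006254941969087852), np.float64(0.0010067306486090375)])
```

```bash
python3 -m jog '[[[0.002,-0.002,-0.03,0,0,-3.7,0],[0.002,-0.002,-0.06,0,0,-3.7,0],[0.002,-0.002,-0.09,0,0,-3.7,0],[0.002,-0.002,-0.11,0,0,-3.7,0],[0.002,-0.002,-0.125,0,0,-3.7,0],[0.002,-0.002,-0.132,0,0,-3.7,0],[0.002,-0.002,-0.132,0,0,-3.7,0],[0.002,-0.002,-0.132,0,0,-3.7,0],[0.002,-0.002,-0.132,0,0,-3.7,0]]]'; python3 - <<'E'
from h import *
print(bot.tip_extent);o=bot.get_obs();print(o['eef_pos'].round(4),o['ft_force'].round(2),o['ft_torque'].round(3))
a=bot.camera("scene")[150:210,200:275];b=bot.camera("side")[140:220,230:330]
cv2.imwrite("pics/g1.png",np.hstack([cv2.resize(a,(400,320),interpolation=cv2.INTER_CUBIC),cv2.resize(b,(400,320),interpolation=cv2.INTER_CUBIC)]))
E
```

```text
clock: 2.45
eef_pos: [0.5272, -0.0143, 0.17]
tool_rot: [0.2, 0.98, 0.0, 0.001]
ft_force: [1.0, 0.2, 0.1]
grip_width: 0.0856
0.008
[ 0.5272 -0.0143  0.17  ] [1.04 0.22 0.06] [ 0.032 -0.003 -0.011]
```

View pics/g1.png

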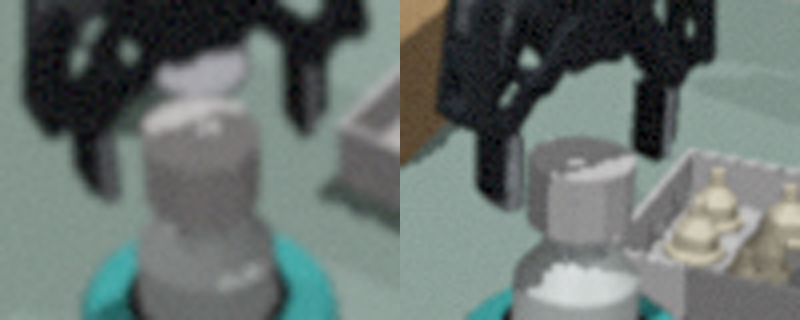

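Both fingers straddle the cap at about mid-height, with clear gaps on each side (scene crop x≈110 and 300, cap 145–255). Closing now.

```bash
python3 -m jog '[[[-0.001,0,-0.001,0,0,0,0],[-0.001,0,-0.001,0,0,0,60],[-0.001,0,-0.001,0,0,0,100],[-0.001,0,-0.001,0,0,0,255],[-0.001,0,-0.001,0,0,0,255],[-0.001,0,-0.001,0,0,0,255],[-0.001,0,-0.001,0,0,0,255],[-0.001,0,-0.001,0,0,0,255]]]'; python3 - <<'E'
from h import *
o=bot.get_obs();print(o['eef_pos'].round(4),o['ft_force'].round(2),o['ft_torque'].round(3),o['grip_width'])
E
```

```text
clock: 3.22
eef_pos: [0.5255, -0.0148, 0.1678]
tool_rot: [0.201, 0.98, 0.0, 0.0]
ft_force: [-2.4, 0.1, 3.0]
grip_width: 0.0479
[ 0.5255 -0.0148  0.1678] [-2.35  0.15  3.  ] [-0.01   0.228 -0.001] 0.047946420794347716
```

```bash
python3 -m jog '[[[0,0,-0.001,0,0,0,255],[0,0,-0.002,0,0,0,255],[0,0,-0.003,0,0,0,255],[0,0,-0.004,0,0,0,255],[0,0,-0.005,0,0,0,255],[0,0,-0.005,0,0,0,255],[0,0,-0.005,0,0,0,255]]]'; python3 - <<'E'
from h import *
o=bot.get_obs();print(o['eef_pos'].round(4),o['ft_force'].round(2),o['ft_torque'].round(3),o['grip_width'])
E
```

```text
clock: 3.8
eef_pos: [0.5255, -0.0149, 0.1631]
tool_rot: [0.201, 0.98, -0.0, 0.0]
ft_force: [-3.2, -0.3, 8.8]
grip_width: 0.0484
[ 0.5255 -0.0149  0.1631] [-3.22 -0.26  8.79] [-0.014  0.521  0.025] 0.04835407567675277
```

```bash
cat > chk.py <<'E'
import sys
from workcell import bot
import numpy as np
from scipy.spatial.transform import Rotation as R
o=bot.get_obs();y=R.from_quat(o['tool_rot']).as_matrix()[:,1]
print("%.2f yaw %.2f z %.4f F %s T %s"%(o['clock'],np.degrees(np.arctan2(y[1],y[0])),o['eef_pos'][2],o['ft_force'].round(1),o['ft_torque'].round(3)))
sys.exit(o['ft_torque'][2] < -float(sys.argv[1]) or not -16<o['ft_force'][2]<16)
E
python3 -m jog '[[[0,0,-0.0005,0,0,0.5,255],[0,0,-0.0005,0,0,1,255]]]' >/dev/null; python3 chk.py .12 && python3 -m jog '[[[0,0,0,0,0,0.5,255],[0,0,0,0,0,1,255]]]' >/dev/null; python3 chk.py .12 && python3 -m jog '[[[0,0,0,0,0,0.5,255],[0,0,0,0,0,1,255]]]' >/dev/null; python3 chk.py .12 && python3 -m jog '[[[0,0,0,0,0,0.5,255],[0,0,0,0,0,1,255]]]' >/dev/null; python3 chk.py .12
```

```text
3.97 yaw 67.85 z 0.1628 F [-2.2 -0.3  8.1] T [-0.004  0.397  0.038]
4.13 yaw 68.85 z 0.1630 F [-2.  -0.7  8.2] T [ 0.023  0.325 -0.015]
4.30 yaw 69.85 z 0.1630 F [-2.   0.3  8.2] T [ 0.068  0.254 -0.028]
4.47 yaw 70.85 z 0.1631 F [-0.8 -0.4  8.2] T [0.025 0.216 0.001]
```

```bash
J="python3 -m jog"; c(){ python3 chk.py .11; }
python3 -m jog '[[[0,0,-0.0005,0,0,0.5,255],[0,0,-0.001,0,0,1,255]]]' >/dev/null; c && python3 -m jog '[[[0,0,0,0,0,0.6,255],[0,0,0,0,0,1.2,255]]]' >/dev/null && c && python3 -m jog '[[[0,0,0,0,0,0.6,255],[0,0,0,0,0,1.2,255]]]' >/dev/null && c && python3 -m jog '[[[0,0,0,0,0,0.6,255],[0,0,0,0,0,1.2,255]]]' >/dev/null && c && python3 -m jog '[[[0,0,0,0,0,0.6,255],[0,0,0,0,0,1.2,255]]]' >/dev/null && c && python3 -m jog '[[[0,0,0,0,0,0.6,255],[0,0,0,0,0,1.2,255]]]' >/dev/null && c && python3 -m jog '[[[0,0,0,0,0,0.6,255],[0,0,0,0,0,1.2,255]]]' >/dev/null && c && python3 -m jog '[[[0,0,0,0,0,0.6,255],[0,0,0,0,0,1.2,255]]]' >/dev/null && c && python3 -m jog '[[[0,0,0,0,0,0.6,255],[0,0,0,0,0,1.2,255]]]' >/dev/null && c && python3 -m jog '[[[0,0,0,0,0,0.6,255],[0,0,0,0,0,1.2,255]]]' >/dev/null && c && python3 -m jog '[[[0,0,0,0,0,0.6,255],[0,0,0,0,0,1.2,255]]]' >/dev/null && c && python3 -m jog '[[[0,0,0,0,0,0.6,255],[0,0,0,0,0,1.2,255]]]' >/dev/null && c
```

```text
4.63 yaw 71.85 z 0.1622 F [-1.2 -0.   7.6] T [ 0.082  0.216 -0.054]
4.80 yaw 73.06 z 0.1623 F [-1.2 -0.1  9.7] T [ 0.108  0.16  -0.019]
4.97 yaw 74.26 z 0.1623 F [-1.1 -0.3  9.2] T [ 0.073  0.186 -0.033]
5.13 yaw 75.46 z 0.1624 F [-0.7  0.1  8. ] T [ 0.129  0.158 -0.023]
5.30 yaw 76.66 z 0.1624 F [-1.2  0.2  8.8] T [ 0.05   0.068 -0.001]
5.47 yaw 77.86 z 0.1624 F [-0.2  1.   8.6] T [ 0.105  0.132 -0.071]
5.63 yaw 79.06 z 0.1625 F [-0.3  0.4  8.4] T [ 0.061  0.057 -0.051]
5.80 yaw 80.26 z 0.1625 F [-0.4  0.7  8.3] T [0.164 0.036 0.016]
5.97 yaw 81.46 z 0.1625 F [0.1 0.4 8.1] T [0.147 0.046 0.033]
6.13 yaw 82.67 z 0.1625 F [-0.3  0.3  8.3] T [ 0.157 -0.016 -0.014]
6.30 yaw 83.87 z 0.1625 F [0.8 0.2 8. ] T [ 0.15  -0.027 -0.017]
6.47 yaw 85.07 z 0.1625 F [-0.5 -0.5  9.5] T [ 0.163  0.031 -0.007]
```

```bash
c(){ python3 chk.py .12; }
python3 -m jog '[[[0,0,-0.0002,0,0,0.6,255],[0,0,-0.0005,0,0,1.2,255]]]' >/dev/null; c && python3 -m jog '[[[0,0,0,0,0,0.6,255],[0,0,0,0,0,1.2,255]]]' >/dev/null && c && python3 -m jog '[[[0,0,0,0,0,0.6,255],[0,0,0,0,0,1.2,255]]]' >/dev/null && c && python3 -m jog '[[[0,0,0,0,0,0.6,255],[0,0,0,0,0,1.2,255]]]' >/dev/null && c && python3 -m jog '[[[0,0,0,0,0,0.6,255],[0,0,0,0,0,1.2,255]]]' >/dev/null && c && python3 -m jog '[[[0,0,0,0,0,0.6,255],[0,0,0,0,0,1.2,255]]]' >/dev/null && c && python3 -m jog '[[[0,0,0,0,0,0.6,255],[0,0,0,0,0,1.2,255]]]' >/dev/null && c && python3 -m jog '[[[0,0,0,0,0,0.6,255],[0,0,0,0,0,1.2,255]]]' >/dev/null && c && python3 -m jog '[[[0,0,0,0,0,0.6,255],[0,0,0,0,0,1.2,255]]]' >/dev/null && c && python3 -m jog '[[[0,0,0,0,0,0.6,255],[0,0,0,0,0,1.2,255]]]' >/dev/null && c && python3 -m jog '[[[0,0,0,0,0,0.6,255],[0,0,0,0,0,1.2,255]]]' >/dev/null && c && python3 -m jog '[[[0,0,0,0,0,0.6,255],[0,0,0,0,0,1.2,255]]]' >/dev/null && c && python3 -m jog '[[[0,0,0,0,0,0.6,255],[0,0,0,0,0,1.2,255]]]' >/dev/null && c && python3 -m jog '[[[0,0,0,0,0,0.6,255],[0,0,0,0,0,1.2,255]]]' >/dev/null && c && python3 -m jog '[[[0,0,0,0,0,0.6,255],[0,0,0,0,0,1.2,255]]]' >/dev/null && c && python3 -m jog '[[[0,0,0,0,0,0.6,255],[0,0,0,0,0,1.2,255]]]' >/dev/null && c
```

```text
6.63 yaw 86.27 z 0.1621 F [0.4 1.7 9. ] T [ 0.17   0.071 -0.066]
6.80 yaw 87.47 z 0.1621 F [1.  0.2 9.2] T [ 0.182  0.019 -0.023]
6.97 yaw 88.67 z 0.1621 F [-0.7  0.6  9.2] T [ 0.185 -0.005  0.012]
7.13 yaw 89.87 z 0.1621 F [1.3 0.3 9.2] T [ 0.213  0.022 -0.077]
7.30 yaw 91.07 z 0.1621 F [ 0.4  0.7 10.1] T [ 0.221  0.02  -0.036]
7.47 yaw 92.27 z 0.1621 F [-0.3  1.2  9.2] T [0.246 0.043 0.019]
7.63 yaw 93.47 z 0.1621 F [-0.   1.8  8.4] T [ 0.327  0.046 -0.052]
7.80 yaw 94.67 z 0.1621 F [-0.3  1.   9.3] T [ 0.354  0.04  -0.055]
7.97 yaw 95.87 z 0.1621 F [-0.3  1.6  9.5] T [ 0.314  0.114 -0.035]
8.13 yaw 97.07 z 0.1621 F [-0.6  2.   8.7] T [ 0.347  0.095 -0.047]
8.30 yaw 98.27 z 0.1621 F [-0.5  1.   8.9] T [ 0.392  0.093 -0.062]
8.47 yaw 99.48 z 0.1621 F [-0.1  1.   9.4] T [ 0.373  0.101 -0.061]
8.63 yaw 100.68 z 0.1621 F [-0.1  1.1  8.7] T [ 0.346  0.073 -0.016]
8.80 yaw 101.88 z 0.1621 F [-0.   0.9  8.2] T [ 0.309  0.092 -0.019]
8.97 yaw 103.08 z 0.1621 F [0.3 2.4 8.4] T [ 0.316  0.053 -0.005]
9.13 yaw 104.28 z 0.1621 F [-0.5  1.   8.5] T [ 0.344  0.053 -0.059]
```

```bash
c(){ python3 chk.py .12; }
python3 -m jog '[[[0,0,0,0,0,0.6,255],[0,0,0,0,0,1.2,255]]]' >/dev/null; c && python3 -m jog '[[[0,0,0,0,0,0.6,255],[0,0,0,0,0,1.2,255]]]' >/dev/null && c && python3 -m jog '[[[0,0,0,0,0,0.6,255],[0,0,0,0,0,1.2,255]]]' >/dev/null && c && python3 -m jog '[[[0,0,0,0,0,0.6,255],[0,0,0,0,0,1.2,255]]]' >/dev/null && c && python3 -m jog '[[[0,0,0,0,0,0.6,255],[0,0,0,0,0,1.2,255]]]' >/dev/null && c && python3 -m jog '[[[0,0,0,0,0,0.6,255],[0,0,0,0,0,1.2,255]]]' >/dev/null && c && python3 -m jog '[[[0,0,0,0,0,0.6,255],[0,0,0,0,0,1.2,255]]]' >/dev/null && c && python3 -m jog '[[[0,0,0,0,0,0.6,255],[0,0,0,0,0,1.2,255]]]' >/dev/null && c && python3 -m jog '[[[0,0,0,0,0,0.6,255],[0,0,0,0,0,1.2,255]]]' >/dev/null && c && python3 -m jog '[[[0,0,0,0,0,0.6,255],[0,0,0,0,0,1.2,255]]]' >/dev/null && c && python3 -m jog '[[[0,0,0,0,0,0.6,255],[0,0,0,0,0,1.2,255]]]' >/dev/null && c && python3 -m jog '[[[0,0,0,0,0,0.6,255],[0,0,0,0,0,1.2,255]]]' >/dev/null && c && python3 -m jog '[[[0,0,0,0,0,0.6,255],[0,0,0,0,0,1.2,255]]]' >/dev/null && c && python3 -m jog '[[[0,0,0,0,0,0.6,255],[0,0,0,0,0,1.2,255]]]' >/dev/null && c && python3 -m jog '[[[0,0,0,0,0,0.6,255],[0,0,0,0,0,1.2,255]]]' >/dev/null && c && python3 -m jog '[[[0,0,0,0,0,0.6,255],[0,0,0,0,0,1.2,255]]]' >/dev/null && c
```

```text
9.30 yaw 105.48 z 0.1621 F [-0.5  2.2  9.5] T [ 0.31   0.088 -0.041]
9.47 yaw 106.68 z 0.1621 F [-0.5  2.   9.7] T [ 0.338  0.09  -0.049]
9.63 yaw 107.88 z 0.1621 F [-0.2  0.8  8.7] T [ 0.32   0.038 -0.074]
9.80 yaw 109.08 z 0.1621 F [0.2 1.7 9.6] T [0.302 0.093 0.031]
9.97 yaw 110.28 z 0.1621 F [-0.1  1.5  9.1] T [ 0.36   0.056 -0.034]
10.13 yaw 111.48 z 0.1621 F [-0.3  0.8  8.7] T [ 0.307  0.124 -0.051]
10.30 yaw 112.68 z 0.1621 F [-0.4  1.3  9.4] T [ 0.341  0.122 -0.01 ]
10.47 yaw 113.88 z 0.1621 F [0.8 1.5 9.4] T [ 0.292  0.101 -0.017]
10.63 yaw 115.08 z 0.1621 F [0.5 1.  9.2] T [ 0.263  0.054 -0.033]
10.80 yaw 116.28 z 0.1621 F [0.3 1.4 8.8] T [ 0.259  0.064 -0.05 ]
10.97 yaw 117.48 z 0.1621 F [0.1 1.  9. ] T [ 0.313  0.058 -0.105]
11.13 yaw 118.68 z 0.1621 F [0.  0.8 8.9] T [ 0.296  0.063 -0.033]
11.30 yaw 119.87 z 0.1621 F [-0.3  0.7  9.1] T [0.289 0.078 0.031]
11.47 yaw 121.08 z 0.1621 F [-0.3  1.2  9. ] T [ 0.368  0.14  -0.068]
11.63 yaw 122.28 z 0.1621 F [-0.3  1.   8.9] T [ 0.328  0.084 -0.086]
11.80 yaw 123.48 z 0.1621 F [ 0.6  1.5 10. ] T [ 0.406  0.057 -0.058]
```

```bash
c(){ python3 chk.py .13; }
python3 -m jog '[[[0,0,0,0,0,0.6,255],[0,0,0,0,0,1,255]]]' >/dev/null; c && python3 -m jog '[[[0,0,0,0,0,0.6,255],[0,0,0,0,0,1,255]]]' >/dev/null && c && python3 -m jog '[[[0,0,0,0,0,0.6,255],[0,0,0,0,0,1,255]]]' >/dev/null && c && python3 -m jog '[[[0,0,0,0,0,0.6,255],[0,0,0,0,0,1,255]]]' >/dev/null && c && python3 -m jog '[[[0,0,0,0,0,0.6,255],[0,0,0,0,0,1,255]]]' >/dev/null && c && python3 -m jog '[[[0,0,0,0,0,0.6,255],[0,0,0,0,0,1,255]]]' >/dev/null && c && python3 -m jog '[[[0,0,0,0,0,0.6,255],[0,0,0,0,0,1,255]]]' >/dev/null && c && python3 -m jog '[[[0,0,0,0,0,0.6,255],[0,0,0,0,0,1,255]]]' >/dev/null && c && python3 -m jog '[[[0,0,0,0,0,0.6,255],[0,0,0,0,0,1,255]]]' >/dev/null && c && python3 -m jog '[[[0,0,0,0,0,0.6,255],[0,0,0,0,0,1,255]]]' >/dev/null && c && python3 -m jog '[[[0,0,0,0,0,0.6,255],[0,0,0,0,0,1,255]]]' >/dev/null && c && python3 -m jog '[[[0,0,0,0,0,0.6,255],[0,0,0,0,0,1,255]]]' >/dev/null && c && python3 -m jog '[[[0,0,0,0,0,0.6,255],[0,0,0,0,0,1,255]]]' >/dev/null && c && python3 -m jog '[[[0,0,0,0,0,0.6,255],[0,0,0,0,0,1,255]]]' >/dev/null && c && python3 -m jog '[[[0,0,0,0,0,0.6,255],[0,0,0,0,0,1,255]]]' >/dev/null && c && python3 -m jog '[[[0,0,0,0,0,0.6,255],[0,0,0,0,0,1,255]]]' >/dev/null && c
```

```text
11.97 yaw 124.48 z 0.1621 F [-0.9  1.8  8.6] T [ 0.374  0.174 -0.055]
12.13 yaw 125.48 z 0.1621 F [-0.1  1.7  8.7] T [ 0.422  0.166 -0.07 ]
12.30 yaw 126.48 z 0.1621 F [-0.8  2.8  8.8] T [ 0.399  0.177 -0.063]
12.47 yaw 127.48 z 0.1621 F [-0.6  1.7  8.7] T [ 0.367  0.11  -0.081]
12.63 yaw 128.48 z 0.1620 F [-0.2  1.8  9.3] T [ 0.429  0.135 -0.043]
12.80 yaw 129.48 z 0.1620 F [-0.1  2.2  9.6] T [ 0.402  0.149 -0.135]True
```

```bash
c(){ python3 chk.py 1; }
python3 -m jog '[[[0,0,0,0,0,0,255]]]' >/dev/null; c; python3 -m jog '[[[0,0,0,0,0,0,255]]]' >/dev/null; c;python3 -m jog '[[[0,0,0,0,0,0,255]]]' >/dev/null; c; python3 -m jog '[[[0,0,0,0,0,0,255]]]' >/dev/null; c
```

```text
12.88 yaw 129.47 z 0.1620 F [-0.6  2.5  8.6] T [ 0.433  0.121 -0.02 ]
12.97 yaw 129.45 z 0.1621 F [-0.4  0.8  9.8] T [ 0.383  0.181 -0.063]
13.05 yaw 129.46 z 0.1621 F [-0.3  2.3  9.2] T [ 0.373  0.193 -0.013]
13.13 yaw 129.46 z 0.1621 F [-1.   2.3  9.6] T [ 0.475  0.178 -0.012]
```

```bash
cat > chk.py <<'E'
import sys
from workcell import bot
import numpy as np
from scipy.spatial.transform import Rotation as R
o=bot.get_obs();y=R.from_quat(o['tool_rot']).as_matrix()[:,1]
t=[o['ft_torque'][2]]
if t[0]<-.09:
    for _ in range(3): bot.camera("wrist");t.append(bot.get_obs()['ft_torque'][2])
print("%.2f yaw %.2f z %.4f F %s T %s"%(o['clock'],np.degrees(np.arctan2(y[1],y[0])),o['eef_pos'][2],o['ft_force'].round(1),np.round(t,3)),flush=True)
sys.exit(int(np.mean(t)<-.11 or t[0]<-.2 or not -16<o['ft_force'][2]<16))
E
c(){ python3 chk.py; }
python3 -m jog '[[[0,0,0,0,0,0.6,255],[0,0,0,0,0,1,255]]]' >/dev/null; c && python3 -m jog '[[[0,0,0,0,0,0.6,255],[0,0,0,0,0,1,255]]]' >/dev/null && c && python3 -m jog '[[[0,0,0,0,0,0.6,255],[0,0,0,0,0,1,255]]]' >/dev/null && c && python3 -m jog '[[[0,0,0,0,0,0.6,255],[0,0,0,0,0,1,255]]]' >/dev/null && c && python3 -m jog '[[[0,0,0,0,0,0.6,255],[0,0,0,0,0,1,255]]]' >/dev/null && c && python3 -m jog '[[[0,0,0,0,0,0.6,255],[0,0,0,0,0,1,255]]]' >/dev/null && c && python3 -m jog '[[[0,0,0,0,0,0.6,255],[0,0,0,0,0,1,255]]]' >/dev/null && c && python3 -m jog '[[[0,0,0,0,0,0.6,255],[0,0,0,0,0,1,255]]]' >/dev/null && c && python3 -m jog '[[[0,0,0,0,0,0.6,255],[0,0,0,0,0,1,255]]]' >/dev/null && c && python3 -m jog '[[[0,0,0,0,0,0.6,255],[0,0,0,0,0,1,255]]]' >/dev/null && c && python3 -m jog '[[[0,0,0,0,0,0.6,255],[0,0,0,0,0,1,255]]]' >/dev/null && c && python3 -m jog '[[[0,0,0,0,0,0.6,255],[0,0,0,0,0,1,255]]]' >/dev/null && c && python3 -m jog '[[[0,0,0,0,0,0.6,255],[0,0,0,0,0,1,255]]]' >/dev/null && c && python3 -m jog '[[[0,0,0,0,0,0.6,255],[0,0,0,0,0,1,255]]]' >/dev/null && c && python3 -m jog '[[[0,0,0,0,0,0.6,255],[0,0,0,0,0,1,255]]]' >/dev/null && c && python3 -m jog '[[[0,0,0,0,0,0.6,255],[0,0,0,0,0,1,255]]]' >/dev/null && c
```

```text
13.30 yaw 130.48 z 0.1621 F [-1.   0.8  9.7] T [-0.032]
13.47 yaw 131.48 z 0.1620 F [0.4 1.2 9.1] T [-0.108 -0.038  0.002 -0.006]
13.78 yaw 132.48 z 0.1620 F [-0.4  1.6  9. ] T [-0.047]
13.95 yaw 133.48 z 0.1620 F [0.1 2.2 8.5] T [-0.054]
14.12 yaw 134.48 z 0.1620 F [-0.9  1.1  9. ] T [-0.022]
14.28 yaw 135.48 z 0.1620 F [-1.4  2.9 10. ] T [-0.071]
14.45 yaw 136.48 z 0.1620 F [-0.5  1.5  9.7] T [-0.048]
14.62 yaw 137.48 z 0.1620 F [-0.5  1.6 10.5] T [-0.036]
14.78 yaw 138.48 z 0.1621 F [0.1 1.4 9.1] T [-0.008]
14.95 yaw 139.48 z 0.1620 F [-1.1  1.   9.5] T [-0.025]
15.12 yaw 140.48 z 0.1620 F [0.3 1.9 9.6] T [-0.006]
15.28 yaw 141.48 z 0.1620 F [-0.8  0.8  8.9] T [-0.068]
15.45 yaw 142.47 z 0.1620 F [-1.4  1.8  9.3] T [-0.089]
15.62 yaw 143.47 z 0.1620 F [-0.6  2.4  9.7] T [-0.018]
15.78 yaw 144.47 z 0.1620 F [-1.1  0.9  9.2] T [-0.141 -0.081 -0.17  -0.076]
```

```bash
python3 -m jog '[[[0,0,0,0,0,0.5,255],[0,0,0,0,0,0.5,255]]]' >/dev/null; python3 - <<'E'
from workcell import bot
import numpy as np
t=[]
for _ in range(6): bot.camera("wrist");o=bot.get_obs();t.append(o['ft_torque'][2])
print(np.round(t,3),np.mean(t),o['clock'])
E
```

```text
[-0.166 -0.08  -0.157 -0.062 -0.133 -0.158] -0.12581251879921643 16.4
```

The torque now holds at about −0.126 N m, against about −0.03 in earlier holds, so the cap is at its stop after roughly 77°. I'll lift carefully.

```bash
python3 -m jog '[[[0,0,0.001,0,0,0,255],[0,0,0.002,0,0,0,255],[0,0,0.003,0,0,0,255],[0,0,0.004,0,0,0,255],[0,0,0.005,0,0,0,255],[0,0,0.006,0,0,0,255]]]' >/dev/null; python3 chk.py && python3 -m jog '[[[0,0,0.0007,0,0,0,255],[0,0,0.0015,0,0,0,255]]]' >/dev/null; python3 chk.py && python3 -m jog '[[[0,0,0.0007,0,0,0,255],[0,0,0.0015,0,0,0,255]]]' >/dev/null; python3 chk.py
```

```text
16.90 yaw 144.94 z 0.1667 F [1.1 1.9 3.7] T [-0.025]
17.07 yaw 144.94 z 0.1679 F [1.  1.3 1. ] T [-0.008]
17.23 yaw 144.93 z 0.1686 F [ 2.3  0.9 -3.4] T [-0.076]
```

```bash
python3 -m jog '[[[0,0,0,0,0,0,255],[0,0,0,0,0,0,255],[0,0,0,0,0,0,255]]]' >/dev/null; python3 chk.py && python3 -m jog '[[[0,0,0.0005,0,0,0,255],[0,0,0.001,0,0,0,255],[0,0,0.001,0,0,0,255]]]' >/dev/null; python3 chk.py
```

```text
17.48 yaw 144.93 z 0.1689 F [ 2.1  2.  -2.2] T [-0.033]
17.73 yaw 144.94 z 0.1704 F [ 2.1  1.8 -2.7] T [-0.05]
```

```bash
python3 -m jog '[[[0,0,0.001,0,0,0,255],[0,0,0.002,0,0,0,255],[0,0,0.002,0,0,0,255]]]' >/dev/null; python3 chk.py && python3 -m jog '[[[0,0,0.001,0,0,0,255],[0,0,0.002,0,0,0,255],[0,0,0.003,0,0,0,255],[0,0,0.003,0,0,0,255]]]' >/dev/null; python3 chk.py
```

```text
17.98 yaw 144.93 z 0.1727 F [ 2.5  1.3 -2.4] T [-0.038]
18.32 yaw 144.94 z 0.1757 F [ 2.2  2.2 -0.7] T [-0.08]
```

Free: the force has dropped and the height follows. I'll lift well clear, straight up.

```bash
python3 -m jog '[[[0,0,0.006,0,0,0,255],[0,0,0.014,0,0,0,255],[0,0,0.03,0,0,0,255],[0,0,0.05,0,0,0,255],[0,0,0.075,0,0,0,255],[0,0,0.075,0,0,0,255],[0,0,0.075,0,0,0,255]]]'; python3 - <<'E'
from h import *
o=bot.get_obs();print(o['eef_pos'].round(4),o['joint_pos'].round(2),o['ft_force'],o['ft_torque'])
a=bot.camera("scene")[90:250,150:360];b=bot.camera("side")[80:290,180:380]
cv2.imwrite("pics/l1.png",np.hstack([cv2.resize(a,(400,305)),cv2.resize(b,(290,305))]))
E
```

```text
clock: 18.9
eef_pos: [0.5261, -0.0154, 0.2529]
tool_rot: [-0.461, 0.887, -0.001, 0.001]
ft_force: [-0.4, 0.2, -1.0]
grip_width: 0.0476
[ 0.5261 -0.0154  0.2529] [-0.03  0.28  0.1   1.38 -0.   -0.99] [-0.38904274  0.1864148  -1.02207046] [ 0.02083994  0.01059761 -0.04723834]
```

View pics/l1.png

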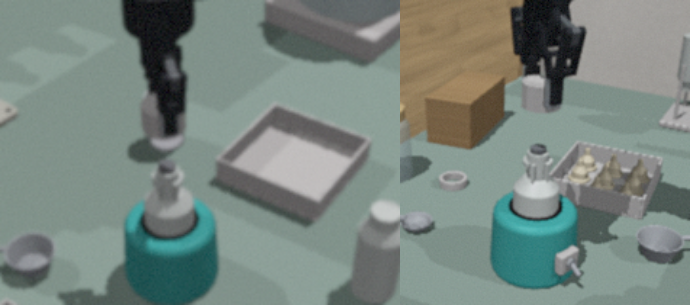

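The cap is in the fingers and the bottle is open (neck visible). Moving over the tray centre at about (0.530, 0.262).

```bash
python3 -m jog '[[[0.001,0.035,0,0,0,0,255],[0.002,0.07,0,0,0,0,255],[0.003,0.105,0,0,0,0,255],[0.004,0.14,0,0,0,0,255],[0.004,0.175,0,0,0,0,255],[0.004,0.21,0,0,0,0,255],[0.004,0.245,0,0,0,0,255],[0.004,0.27,0,0,0,0,255],[0.004,0.277,0,0,0,0,255],[0.004,0.277,0,0,0,0,255]]]'; python3 -m jog '[[[0,0,-0.04,0,0,0,255],[0,0,-0.08,0,0,0,255],[0,0,-0.12,0,0,0,255],[0,0,-0.15,0,0,0,255],[0,0,-0.17,0,0,0,255],[0,0,-0.18,0,0,0,255],[0,0,-0.18,0,0,0,255],[0,0,-0.18,0,0,0,255]]]'; python3 - <<'E'
from h import *
o=bot.get_obs();p=o['eef_pos'];print(p.round(4),o['joint_pos'].round(2),o['ft_force'])
a=bot.camera("scene");b=bot.camera("side");cv2.imwrite("pics/t_s.png",a);cv2.imwrite("pics/t_d.png",b)
for dz in(-.0135,-.008,.0185): print(dz,[proj(n,p+[0,0,dz]).round(1) for n in("scene","side")])
cv2.imwrite("pics/t1.png",np.hstack([cv2.resize(a[120:210,250:360],(440,360),interpolation=cv2.INTER_CUBIC),cv2.resize(b[260:370,140:250],(360,360),interpolation=cv2.INTER_CUBIC)]))
E
```

```text
clock: 19.83
eef_pos: [0.5284, 0.2638, 0.2486]
tool_rot: [-0.463, 0.886, -0.0, -0.002]
ft_force: [-0.3, -0.6, -1.0]
grip_width: 0.0479
clock: 20.5
eef_pos: [0.5297, 0.2612, 0.0707]
tool_rot: [-0.461, 0.888, -0.0, -0.0]
ft_force: [-0.1, 0.4, 0.2]
grip_width: 0.0474
[0.5297 0.2612 0.0707] [ 0.46  0.54 -0.01  1.02 -0.   -0.5 ] [-0.14388292  0.39801483  0.24179004]
-0.0135 [array([305.3, 162.7]), array([185. , 328.6])]
-0.008 [array([305.5, 161.2]), array([184.7, 325.9])]
0.0185 [array([306. , 153.5]), array([183.3, 312.3])]
```

View pics/t1.png

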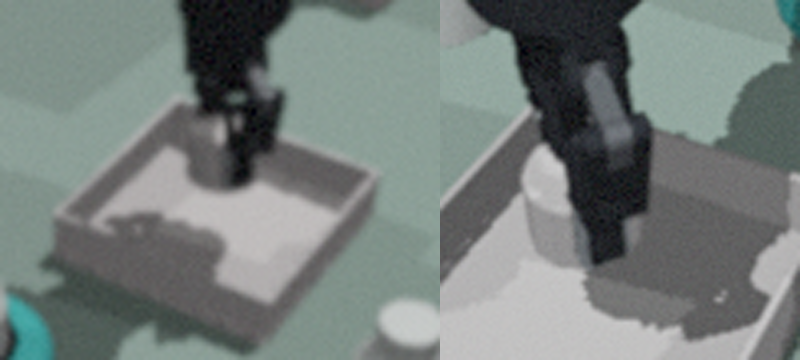

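The cap is upright over the tray, and the near fingertip and the cap rim sit at about the same height: side pixels roughly (189,340) and (181,341.6). Checking both heights.

```bash
python3 - <<'E'
from h import *
p=bot.get_obs()['eef_pos']
C=np.array(bot.camera_model("side")["T"])[:3,3];d=(C-p)[:2];d/=np.linalg.norm(d)
for dz in(-.018,-.0135,-.009):print("rim near",dz,proj("side",p+[*(d*.025),dz]).round(1))
j=np.array([np.cos(np.radians(-35)),np.sin(np.radians(-35))])
for s in(1,-1):
  for r in(.024,.032):
    for dz in(-.013,-.008):print("finger",s,r,dz,proj("side",p+[*(s*j*r),dz]).round(1))
E
```

```text
rim near -0.018 [185.4 343.8]
rim near -0.0135 [185.1 341.5]
rim near -0.009 [184.9 339.2]
finger 1 0.024 -0.013 [178.9 316.4]
finger 1 0.024 -0.008 [178.7 314. ]
finger 1 0.032 -0.013 [177.4 312.8]
finger 1 0.032 -0.008 [177.2 310.4]
finger -1 0.024 -0.013 [188.7 339.7]
finger -1 0.024 -0.008 [188.5 337.2]
finger -1 0.032 -0.013 [190.5 343.9]
finger -1 0.032 -0.008 [190.2 341.4]
```

```bash
python3 -m jog '[[[0,0,-0.015,0,0,0,255],[0,0,-0.03,0,0,0,255],[0,0,-0.04,0,0,0,255],[0,0,-0.045,0,0,0,255],[0,0,-0.048,0,0,0,255],[0,0,-0.048,0,0,0,255],[0,0,-0.048,0,0,0,255]]]' >/dev/null; f(){ python3 -c "
from workcell import bot
o=bot.get_obs();f=o['ft_force'][2];print(o['eef_pos'].round(4),round(f,1),flush=True);exit(int(f>5))"; }; f && python3 -m jog '[[[0,0,-0.0005,0,0,0,255],[0,0,-0.001,0,0,0,255]]]' >/dev/null && f && python3 -m jog '[[[0,0,-0.0005,0,0,0,255],[0,0,-0.001,0,0,0,255]]]' >/dev/null && f && python3 -m jog '[[[0,0,-0.0005,0,0,0,255],[0,0,-0.001,0,0,0,255]]]' >/dev/null && f && python3 -m jog '[[[0,0,-0.0005,0,0,0,255],[0,0,-0.001,0,0,0,255]]]' >/dev/null && f && python3 -m jog '[[[0,0,-0.0005,0,0,0,255],[0,0,-0.001,0,0,0,255]]]' >/dev/null && f && python3 -m jog '[[[0,0,-0.0005,0,0,0,255],[0,0,-0.001,0,0,0,255]]]' >/dev/null && f && python3 -m jog '[[[0,0,-0.0005,0,0,0,255],[0,0,-0.001,0,0,0,255]]]' >/dev/null && f && python3 -m jog '[[[0,0,-0.0005,0,0,0,255],[0,0,-0.001,0,0,0,255]]]' >/dev/null && f
```

```text
[0.5299 0.2625 0.0231] -0.4
[0.53   0.2625 0.0222] 0.6
[0.5296 0.2623 0.0207] 0.6
[0.5295 0.2622 0.0195] -0.1
[0.5294 0.2622 0.0184] -0.2
[0.5294 0.2622 0.0174] 0.4
[0.5294 0.2622 0.0164] 0.3
[0.5295 0.2623 0.0162] 7.0
```

```bash
python3 -m jog '[[[0,0,0,0,0,0,255],[0,0,0,0,0,0,255]]]'; python3 - <<'E'
from h import *
b=bot.camera("side");cv2.imwrite("pics/p1.png",cv2.resize(b[280:384,130:260],(650,520),interpolation=cv2.INTER_CUBIC))
E
```

```text
clock: 22.52
eef_pos: [0.5295, 0.2623, 0.0162]
tool_rot: [-0.461, 0.887, 0.0, 0.0]
ft_force: [-1.8, -0.3, 5.6]
grip_width: 0.0478
```

View pics/p1.png

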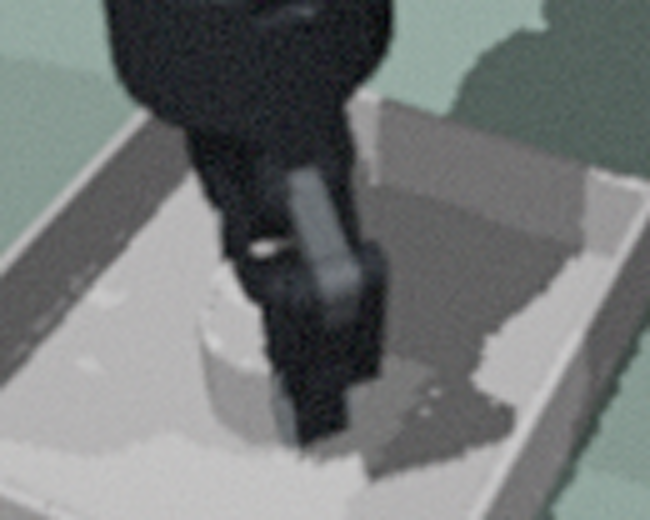

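The cap rests flat on the tray floor in mid-tray (rim near (245,440) in the crop) with the fingers still holding it, and the force is steady at about 6 N. I'll open the fingers, then rise.

```bash
python3 -m jog '[[[0,0,0,0,0,0,90],[0,0,0,0,0,0,75],[0,0,0,0,0,0,60],[0,0,0,0,0,0,45],[0,0,0,0,0,0,45],[0,0,0,0,0,0,45],[0,0,0,0,0,0,45],[0,0,0,0,0,0,45]]]'; python3 -m jog '[[[0,0,0.004,0,0,0,45],[0,0,0.012,0,0,0,45],[0,0,0.025,0,0,0,45],[0,0,0.05,0,0,0,45],[0,0,0.085,0,0,0,45],[0,0,0.12,0,0,0,45],[0,0,0.15,0,0,0,45],[0,0,0.15,0,0,0,45],[0,0,0.15,0,0,0,45]]]'; python3 - <<'E'
from h import *
a=bot.camera("scene");b=bot.camera("side")
cv2.imwrite("pics/f1.png",np.hstack([cv2.resize(a[90:330,80:400],(480,360)),cv2.resize(b[264:384,120:240],(320,320)) if 0 else cv2.resize(b[264:384,110:217],(320,360))]))
E
```

```text
clock: 23.23
eef_pos: [0.5294, 0.2622, 0.0154]
tool_rot: [-0.461, 0.887, -0.0, -0.0]
ft_force: [-0.8, 0.4, 0.3]
grip_width: 0.0702
clock: 23.98
eef_pos: [0.5312, 0.2631, 0.1692]
tool_rot: [-0.461, 0.887, -0.0, 0.004]
ft_force: [0.3, -0.5, -0.1]
grip_width: 0.0702
```

View pics/f1.png

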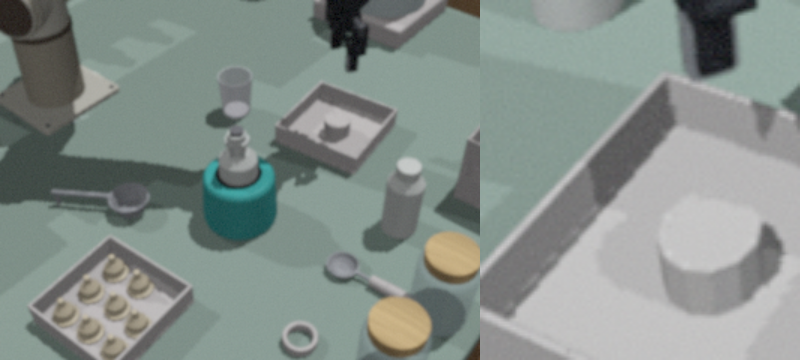

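The cap stands upright in mid-tray (scene crop (337,127)). The gripper is clear and the bystanders look unmoved, so I'm handing in.

```bash
python3 -m jog '[[[0,0,0,0,0,0,45],[0,0,0,0,0,0,45],[0,0,0,0,0,0,45]]]' | head -1; python3 -c "
from workcell import bot
bot.job_done()"
```

```text
clock: 24.33
the job is handed in; nothing more can be done
```

I pressed the cap down about 5 mm, turned it about 77° anticlockwise to its stop, lifted it off and stood it upright near the middle of the empty tray. The job was handed in at about 24 s of the 72 s allowed; no verdict was reported.

- **Pressing and turning:** the upward force while turning stayed at 8–10 N. At the stop the torque held at about 0.13 N m, against about 0.03 N m in an earlier hold. That is a little under the 0.15 N m "clear sign", so I stopped there rather than force it. Single torque readings were noisy: two earlier ones of 0.11–0.14 N m were false alarms that faded when I held still.
- **Lifting:** up to about 3.4 N of downward drag showed briefly at the start, then the cap came free.
- **Placing:** it touched the tray floor at about 7 N and I let go only after it rested there. It touched about 1 mm lower than I had calculated.
- **Last check:** the final pictures show the cap upright and mid-tray, the gripper clear of everything and the bystanders apparently unmoved. I judged that last point by eye and did not measure it.

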